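Nudge a circuit-board carrier plate onto its two locating pins

TASK

The aluminium carrier plate with the processor board on it has been laid loosely on the sub-chassis and is propped up on the two locating pins. With your fingertips, push it across the chassis - do not pick it up - until both of its holes drop over the pins and it lies flat on the chassis floor, then take your hand away. Push only on the bare metal of the plate, never on the circuit board, and leave the loose parts around it where they are.

Things in the scene. Friction and masses are not known exactly. Their poses are not given: they have to be found in the camera images.
- chassis: heavy grey sheet-steel sub-chassis that does not move, 410 mm wide (y), from x=-135 to +190 mm. Origin: at bench height under the middle of its bay; x points away from the robot to its rear wall, y left, z up. Level bay floor, top at z=24 mm, bare but for two pins from its front edge to the rear wall, open at front and sides. Behind the wall: metal power supply (left, 40 mm tall), audio board (right)
- pin_left (a point): tip of the left locating pin, fixed, at chassis x=+24, y=+40, z=31 mm; it stands 7 mm above the floor, 9 mm in diameter for the lowest 3 mm, then tapering to 3 mm at the tip. Hidden under the plate at the start
- pin_right (a point): tip of the right locating pin, the same, at chassis x=+24, y=-40 mm
- wall_mid (a point): middle of the top edge of the rear wall's front face (chassis x=+61.5, y=0, z=46 mm). The wall stands 22 mm above the floor, 3 mm thick, right across the chassis, and can guide the plate's rear edge. Two 12 mm wide notches in it, at y=+40 and -40 mm, are each straight behind a pin
- carrier: loose bare aluminium plate, 120 (x) by 180 (y) by 8 mm thick, 0.4 to 0.75 kg with board, slides at 3 to 10 N. Origin: centre of its underside; x to its rear edge, y left, z up. At the start its front edge rests on the chassis floor and its rear part on the pin tips, leaning 4 to 5 degrees; it is 19 to 41 mm too far left or right, up to 20 mm too far towards the robot, turned up to 6 degrees
- carrier_hole0 (a point): centre of the left of the plate's two 12 mm through holes, at its top face (plate x=+24, y=+40, z=+8 mm). The plate slides on the pins and drops level when both holes come over them; it then lies in the middle of the bay, at chassis x=0, y=0, its edges along those of the chassis, its rear edge 1.5 mm from the wall
- carrier_hole1 (a point): centre of the right hole at the plate's top face (plate x=+24, y=-40, z=+8 mm)
- board: green circuit board with chips, coin cell and connectors, fixed on the plate: over plate x=-46 to +6, y=-75 to +75 mm, its parts up to 10 mm above the plate's top. Origin: centre of the plate's top face. The plate is bare metal behind x=+10 mm and in a border 14 mm wide along front and sides. Not to be touched
- spacer_a: loose brass hexagon spacer, 12 mm wide, 28 mm high, upright on the chassis behind the rear wall. Origin: centre of its foot. To be left alone
- spacer_b: second such brass spacer. To be left alone
- capacitor: loose capacitor can, 25 mm in diameter, 32 mm high, upright on the chassis floor at its left front corner. Origin: centre of its foot. To be left alone
- knob_cap: loose black control knob, 24 mm in diameter, 17 mm high, on the chassis floor at its right front corner. Origin: centre of its foot. To be left alone
- dish: steel parts dish, 90 mm in diameter, 22 mm high, on the bench beside the chassis. Origin: centre of its foot. To be left alone
- spool: solder spool, 60 mm in diameter, 40 mm high, on the bench beside the chassis. Origin: centre of its foot. To be left alone
- heatsink: finned aluminium heat sink, 60 by 50 by 30 mm, on the bench beside the chassis. Origin: centre of its foot. To be left alone
- screwdriver: screwdriver, 190 mm long, lying on the bench between robot and chassis. To be left alone
There are look-alikes about, which are no part of the job. There is more than one size of the carrier; the job needs the smaller.

How it is judged:
By the outcome, as a careful person would: the job done as asked, in the order asked, and still so for the second after the job is handed in, with the robot touching nothing.
It also fails if it takes over 48 s, if anything falls off the work surface, if the arm or the gripper's body presses on something with over 40 N, if the wrist force passes 120 N, or if a joint passes its speed limit or range.

ROBOT

A 6-joint arm with a two-finger parallel gripper is mounted at the origin on the work surface. World frame = base frame: x ahead of the robot, y to its left, z up, the work surface at z = 0. Lengths are in mm, angles in rad, forces in N, time in s.
With the tool pointing down it reaches from about 350 to 725 mm from the base axis. Payload 6 kg.
Tool frame: the origin (TCP) lies at the very end of the fingers, on their centre line; the grasp point (between the pads) lies 19 mm behind it (env.grip_depth is the distance from the TCP to the grasp point, in mm); z points along the fingers, y is the line along which they close (so a half turn about z gives the same grasp; the last joint's range is limited). The gripper opens to 85 mm and grips with 20 to 120 N. Pads are 22 mm wide; open, the fingers measure 114 mm over their backs; the gripper's body (76 mm by 85 mm) begins 54 mm behind the grasp point. The pads swing forward as they close: fully open they stand 13 mm farther back than shut.
Start: joints at [-0.896, 0.04, 0.085, 0, -1.615, -0.334], TCP at [200.553, -565.466, 231.261] pointing down, gripper open.
Joint ranges: [-2.56, 2.56], [-1.29, 2.01], [-1.08, 1.49], [-3.29, 1.98], [-2.81, -0.18], [-2.99, 2.99]. Speed limits (rad/s): [2.57, 2.57, 3.01, 3.14, 3.14, 3.14].

INTERFACE

Orientations are given as a unit quaternion [x, y, z, w].
In Python, from bench import env gives the robot as it stands. The module is installed in compiled form; this text tells all that it offers.
- The arm moves only by the shell command python3 -m jog 'ROWS'. ROWS is JSON, a list that holds one entry, the list of rows, each a list of 7 numbers: the shift along the tool's x, y, z in cm, then the turn, a rotation vector about the tool's x, y, z in rad, then the finger opening in cm, from 0 to 8.54. In form: [[[x, y, z, wx, wy, wz, claw], ...]]. A call has 1 to 10 rows; each row is the pose to reach, as a shift and turn from the pose commanded when the call began, along the tool's axes at that moment; what a row does not reach only later rows make up. A row lasts 1/8 s, in which the tool goes at most 62.5 mm and 10.7 degrees, less where a joint would pass 70% of its speed; a pose out of reach is approached as far as the arm can. A call with a gripper value outside its range is refused whole. The fingers move at their own pace and stop on an object; the grip force is fixed at half the most. Time passes only in rows, so rows that repeat a pose let the fingers close. It gives the time, the measured TCP pose, the force, the opening and the grip force at its end, in the units of the state.
- env.observe(): the state, without advancing time (a new reading comes with each control period).
- env.snapshot(name): name is "scene" or "side" or "wrist"; returns (picture, depth): 400x640x3 uint8, blue, green, red; 400x640 float32, mm along the optical axis (not along the pixel's ray), 0 where there is no reading.
- env.camera_model(name): a dict with "mtx" (3x3 intrinsics, pixels), "rvec" (rotation vector, rad) and "tvec" (3), from world to camera coordinates, as OpenCV has them. Camera axes: x right, y down, z forward; pixel columns grow to the right and rows downward; lengths in mm; the calibration is good to about 2 mm. A picture is of the moment at which its call begins: read the wrist's pose just before it. camera_model takes no time and is no camera call; for the wrist camera it gives the pose at the moment of the call.
- env.job_done(): hands the job in; it is judged then, once.
The state is a dict: "time": time; "joints": joint angles; "joint_vel": joint speeds; "joint_torque": joint torques, N m; "ee_pos": TCP position; "eef_rot": TCP orientation; "wrist_force": force on the tool from outside, world axes, zero at the start; "ft_torque": the same for the moment, N m; "width": opening from 0.0 (shut) to 1.0 (fully open); "grip_force": force on a finger pad.
Only numpy, scipy, OpenCV 4.12 (cv2) and the standard library are available. Lean on these libraries where they do the work, as an engineer would, in place of code of your own. Each camera call takes 0.05 s, during which the arm holds its last target. There are 200 camera calls.

## Working session

There is one attempt and no reset: what is moved stays moved. The work goes in short steps, Python scripts to look and compute and a shell command to move; the robot and the scene stay as the last step left them, time stands still between calls to the robot, and variables do not carry over. Pictures are saved under pics/ and viewed, at most 10 in all, crops included, and the job is handed in when it is done.

```bash
mkdir -p pics; cat > h.py <<'E'
from bench import env
import numpy as np, cv2
from scipy.spatial.transform import Rotation as R
def cam(n):
    m=env.camera_model(n); K=np.array(m["mtx"],float).reshape(3,3); Rm=cv2.Rodrigues(np.array(m["rvec"],float))[0]
    return K,Rm,np.array(m["tvec"],float).ravel()
def ray(c,px):
    K,Rm,t=c; d=Rm.T@np.linalg.solve(K,[px[0],px[1],1.]); return -Rm.T@t,d
def onz(c,px,z):
    o,d=ray(c,px); return o+d*(z-o[2])/d[2]
def dep(c,px,D):
    o,d=ray(c,px); return o+d*D[int(px[1]),int(px[0])]
def proj(c,P):
    K,Rm,t=c; q=K@(Rm@np.array(P,float)+t); return q[:2]/q[2]
def cloud(c,D):
    K,Rm,t=c; v,u=np.mgrid[:D.shape[0],:D.shape[1]]
    r=np.stack([(u-K[0,2])/K[0,0],(v-K[1,2])/K[1,1],np.ones(u.shape)],-1)*D[...,None]
    return (r-t)@Rm
E
python3 - <<'E'
from h import *
for n in("scene","side"):
    c=cam(n);p,d=env.snapshot(n);cv2.imwrite(f"pics/{n}0.png",p);np.savez(f"{n}0.npz",p=p,d=d)
    print(n,ray(c,(320,200)),c[0][0,0])
s=env.observe();print(s["time"],s["ee_pos"],s["eef_rot"],s["wrist_force"])
E
```

```text
scene (array([1313.25557267, -496.96360863,  731.10116812]), array([-0.69462982,  0.43784694, -0.57088378])) 444.20455015921243
side (array([382.92177125, 701.22704845, 718.29343844]), array([ 0.13378529, -0.73878396, -0.66062392])) 418.10071797972284
0.1 [ 200.49262256 -565.20246228  230.36463744] [-1.69563778e-01  9.85518892e-01  7.72656275e-04 -2.05861346e-04] [-0.29924807 -0.34869228  0.02552689]
```

View pics/scene0.png

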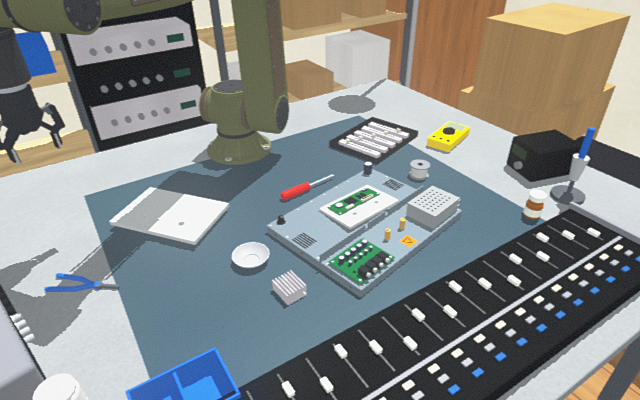

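View pics/side0.png

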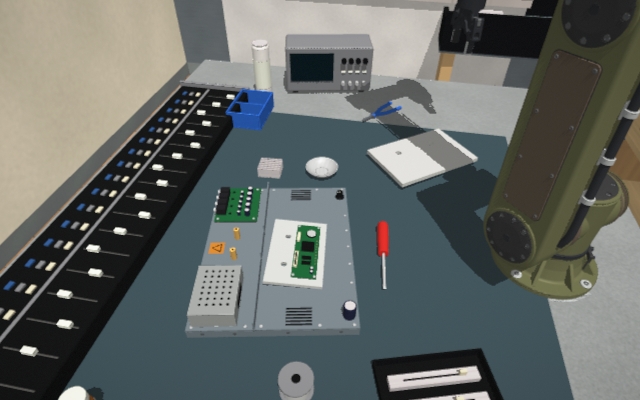

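The side view shows two carriers. The plate with the green board on the chassis is at side (295,253) / scene (360,205). The large bare plate on the bench, at side (420,157) / scene (170,215), is the bigger look-alike. I choose the one on the chassis. The spacers are at side (236,232) and (233,253), the capacitor at (349,310) and the knob at (339,195).

```bash
python3 - <<'E'
from h import *
f=np.load("side0.npz");p,d=f["p"],f["d"];c=cam("side")
cv2.imwrite("pics/side0c.png",cv2.resize(p[175:340,180:380],None,fx=3.6,fy=3.6,interpolation=cv2.INTER_CUBIC))
for n,px,z in [("FR",(349,190),24),("FL",(358,328),24),("wallR",(267,182),46),("wallL",(257,330),46),("h0",(287,264),35),("h1",(291,236),35),("cap",(349,303),56),("knob",(339,192),41)]:
    print(n,onz(c,px,z).round(1),dep(c,px,d).round(1))
W=cloud(cam("wrist"),np.ones((400,640)));s=env.observe()
o,dd=ray(cam("wrist"),(320,200));print("wristcam rel",o-s["ee_pos"],dd,cam("wrist")[0][0,0], R.from_quat(s["eef_rot"]).as_matrix().round(3))
E
```

```text
FR [ 457.2 -128.2   24. ] [ 459.4 -153.     3.3]
FL [386.7 267.3  24. ] [386.7 267.9  24.9]
wallR [664.7 -92.7  46. ] [663.8 -90.4  47.9]
wallL [564.8 319.4  46. ] [570.8 306.7  23.8]
h0 [551.7 151.2  35. ] [551.5 152.   36. ]
h1 [562.7  70.4  35. ] [561.6  74.1  39. ]
cap [409.4 237.9  56. ] [409.3 239.2  57.9]
knob [479.  -95.3  41. ] [478.8 -93.8  42.3]
wristcam rel [-74.42306641 -25.95331121 142.44797939] [ 0.28585788  0.10761607 -0.95222083] 343.6625248507798 [[-0.942 -0.334 -0.001]
 [-0.334  0.942  0.001]
 [ 0.     0.002 -1.   ]]
```

View pics/side0c.png

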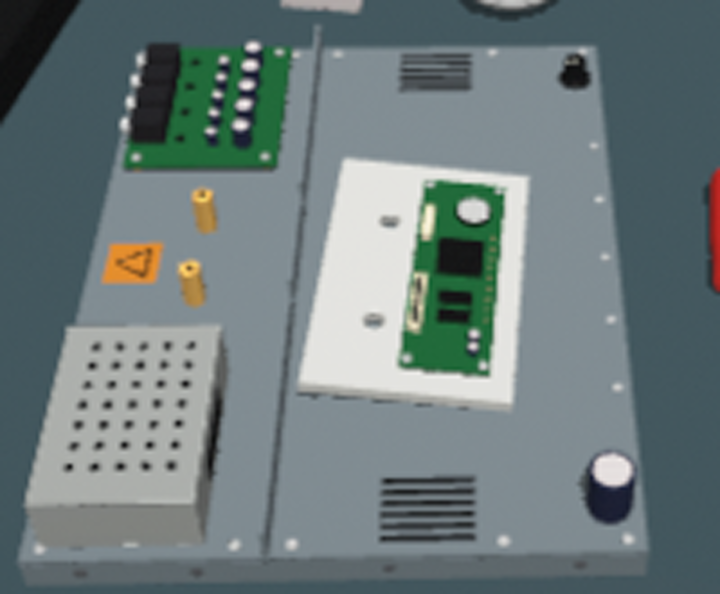

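The crop confirms it: a plate with two holes, at crop (390,221) and (373,320), with the green board toward the robot and no bigger plate nearby on the chassis. I'll look from above with the wrist camera next.

```bash
python3 -m jog '[[[-5.5,5.1,0,0,0,0.02,5],[-11,10.3,0,0,0,0.04,5],[-16.5,15.4,0,0,0,0.06,5],[-22,20.5,0,0,0,0.08,5],[-27.5,25.7,0,0,0,0.1,5],[-33,30.8,0,0,0,0.13,5],[-38.5,36,0,0,0,0.13,5],[-44,41,0,0,0,0.13,5],[-49.5,46.2,0,0,0,0.13,5],[-53.5,50,0,0,0,0.13,5]]]'; python3 -m jog '[[[0,0,0,0,0,0,5],[0,0,0,0,0,0,5],[0,0,0,0,0,0,5]]]'; python3 - <<'E'
from h import *
c=cam("wrist");s=env.observe();p,d=env.snapshot("wrist");cv2.imwrite("pics/w0.png",p);np.savez("w0.npz",p=p,d=d,K=c[0],R=c[1],t=c[2])
print(s["ee_pos"],R.from_quat(s["eef_rot"]).as_matrix().round(3),s["time"],s["width"])
E
```

```text
time: 1.35
ee_pos: [488.9, -8.6, 231.3]
eef_rot: [-0.106, 0.994, 0.0, 0.0]
wrist_force: [0.9, -1.3, -0.1]
width: 0.586
grip_force: 0.0
time: 1.72
ee_pos: [488.2, -11.7, 231.5]
eef_rot: [-0.105, 0.995, 0.0, 0.0]
wrist_force: [-0.7, -0.2, -0.2]
width: 0.58
grip_force: 0.0
[488.23618386 -11.71162332 231.47322663] [[-0.978 -0.208  0.   ]
 [-0.208  0.978  0.   ]
 [-0.     0.    -1.   ]] 1.725 0.5799310231041341
```

View pics/w0.png

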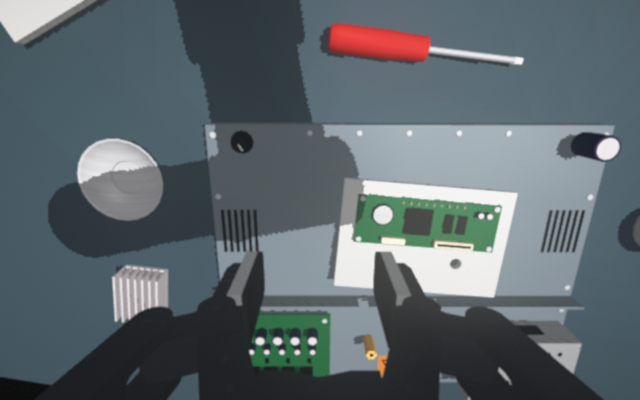

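The wrist view shows the chassis front edge running from (208,124) to (612,126), the plate corners near (345,180), (516,192), (495,296) and (334,286), and one hole at (456,264). The other hole is hidden by a finger. I'll move forward and left for a clear view.

```bash
python3 -m jog '[[[-5,4,0,0,0,0,5],[-9,7.5,0,0,0,0,5],[-9,7.5,0,0,0,0,5],[-9,7.5,0,0,0,0,5]]]'; python3 - <<'E'
from h import *
c=cam("wrist");s=env.observe();p,d=env.snapshot("wrist");cv2.imwrite("pics/w1.png",p);np.savez("w1.npz",p=p,d=d,K=c[0],R=c[1],t=c[2])
print(s["ee_pos"],s["eef_rot"],s["time"],s["width"])
E
```

```text
time: 2.28
ee_pos: [560.7, 80.5, 231.4]
eef_rot: [-0.105, 0.994, -0.0, -0.0]
wrist_force: [-0.3, -0.9, -1.0]
width: 0.584
grip_force: 0.0
[560.72834372  80.49796593 231.37994954] [-1.04744780e-01  9.94499120e-01 -1.42843867e-04 -1.02379629e-04] 2.275 0.5839104390857975
```

View pics/w1.png

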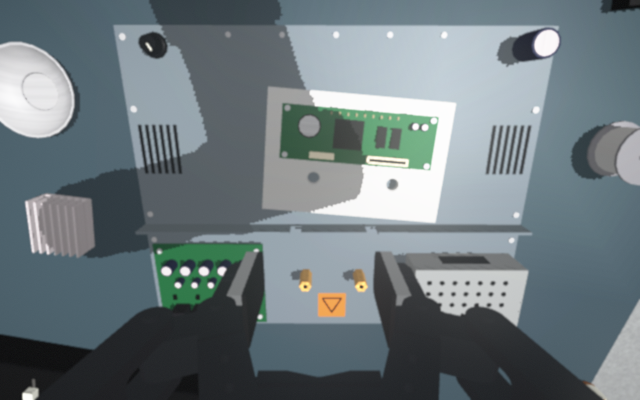

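The chassis is fully in view: front corners at (115,25) and (557,27), wall line at row ~229 with notches at (296,228) and (370,229). The plate corners are near (267,87), (455,102), (438,222) and (262,209), with holes at (313,178) and (392,184).

```bash
cat > m.py <<'E'
from h import *
def plate(p,c,zf=32.,zr=41.):
    hsv=cv2.cvtColor(p,cv2.COLOR_BGR2HSV)
    m=((hsv[...,1]<28)&(hsv[...,2]>95)).astype(np.uint8)
    return m
E
python3 - <<'E'
from h import *
f=np.load("w1.npz");p,d=f["p"],f["d"];c=(f["K"],f["R"],f["t"])
hsv=cv2.cvtColor(p,cv2.COLOR_BGR2HSV)
for u,v in [(275,150),(450,120),(300,200),(200,100),(500,80),(400,205),(262,150)]: print((u,v),hsv[v,u],end=' ')
print()
W=cloud(c,d)
L=lambda pts,z:[onz(c,q,z)[:2].round(1).tolist() for q in pts]
print("front",L([(115,25),(557,27)],24)); print("notch",L([(296,229),(370,229)],46))
print("wall depth pts",[W[v,u].round(1).tolist() for v,u in [(226,200),(229,200),(231,200),(234,200),(226,420),(229,420),(231,420)]])
fl=[W[v,u] for v,u in [(60,180),(80,500),(60,420),(200,500),(215,220),(50,250)]];print("floor z",np.array(fl)[:,2].round(1))
print("plate pts",[W[v,u].round(1).tolist() for v,u in [(93,300),(100,420),(200,290),(205,420),(195,350)]])
cv2.imwrite("pics/w1c.png",cv2.resize(p[75:245,250:470],None,fx=3.4,fy=3.4,interpolation=cv2.INTER_CUBIC))
E
```

```text
(275, 150) [ 30   3 157] (450, 120) [  0   1 254] (300, 200) [ 45   3 156] (200, 100) [103  29 104] (500, 80) [102  25 207] (400, 205) [ 30   1 251] (262, 150) [100  29 104] 
front [[466.9, -130.3], [383.8, 267.9]]
notch [[621.8, 70.3], [605.9, 144.8]]
wall depth pts [[646.5, -31.1, 30.3], [645.1, -27.9, 40.3], [645.2, -26.5, 44.7], [647.9, -25.8, 46.0], [597.8, 201.1, 28.5], [597.8, 198.2, 38.3], [598.3, 197.0, 43.2]]
floor z [22.5 22.5 24.1 24.6 24.8 22.4]
plate pts [[489.9, 48.0, 33.3], [472.3, 161.2, 32.6], [594.2, 58.4, 39.9], [572.1, 190.3, 38.5], [577.0, 117.4, 37.5]]
```

View pics/w1c.png

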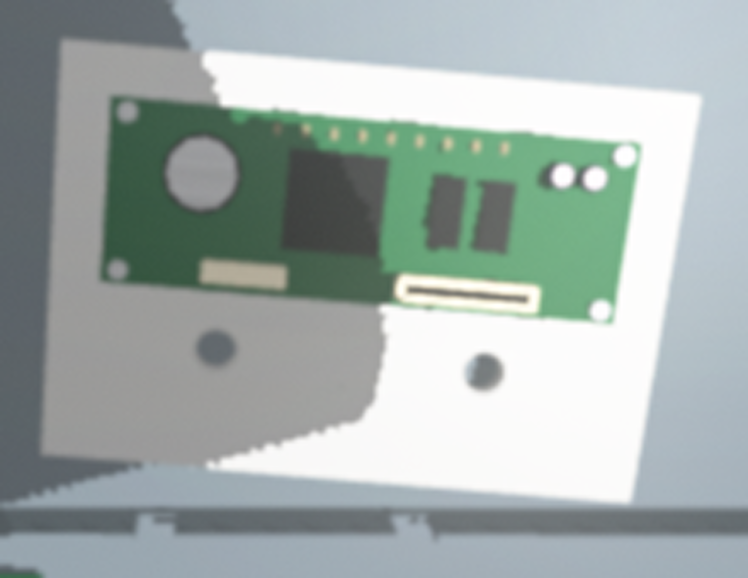

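```bash
cat > m.py <<'E'
from h import *
YAW=np.radians(11.9); C=np.array([556.6,96.2]); ex=np.array([np.cos(YAW),np.sin(YAW)]); ey=np.array([-ex[1],ex[0]])
toC=lambda P:np.array([(np.array(P)[:2]-C)@ex,(np.array(P)[:2]-C)@ey])
toW=lambda x,y:C+x*ex+y*ey
def plate(p,c,tilt=True):
    hsv=cv2.cvtColor(p,cv2.COLOR_BGR2HSV)
    m=((hsv[...,1]<14)&(hsv[...,2]>110)).astype(np.uint8)
    u0,v0=proj(c,[*toW(0,0),36]).astype(int)
    m=cv2.morphologyEx(m,cv2.MORPH_OPEN,np.ones((3,3),np.uint8))
    n,lab,st,_=cv2.connectedComponentsWithStats(m); k=1+np.argmax(st[1:,4])
    cnt=max(cv2.findContours((lab==k).astype(np.uint8),cv2.RETR_EXTERNAL,cv2.CHAIN_APPROX_NONE)[0],key=cv2.contourArea)
    h=cv2.convexHull(cnt); q=cv2.approxPolyDP(h,8,True)[:,0].astype(float)
    out=[]
    for a in q:
        x=toC(onz(c,a,36))[0]
        z=(32 if x<0 else 41) if tilt else 32
        out.append(toC(onz(c,a,z)))
    return q,np.array(out)
def grab(n,name,tilt=True):
    c=cam("wrist");s=env.observe();p,d=env.snapshot("wrist");cv2.imwrite(f"pics/{n}.png",p)
    np.savez(f"{n}.npz",p=p,d=d,K=c[0],R=c[1],t=c[2]); return p,d,c,s
E
python3 - <<'E'
from m import *
f=np.load("w1.npz");p=f["p"];c=(f["K"],f["R"],f["t"])
q,o=plate(p,c);print(q,o.round(1),"mean",o.mean(0).round(1))
for h,z in [((313.3,177.5),38.5),((392.3,184.2),38.5)]: print("hole",toC(onz(c,h,z)).round(1))
for h in[(296,229.5),(370,229.5)]: print("notch",toC(onz(c,h,46)).round(1))
o=np.array(o)
for i in range(len(o)):
    e=o[(i+1)%len(o)]-o[i];print(np.linalg.norm(e).round(1),np.degrees(np.arctan2(e[1],e[0])).round(1))
s=env.observe();print(toC(s["ee_pos"]))
for n,px,z in[("cap",(545,43),56),("knob",(150,44),41)]: print(n,toC(onz(c,px,z)).round(1))
E
```

```text
[[268.  86.]
 [455. 102.]
 [435. 221.]
 [262. 208.]] [[-81.5 -63.6]
 [-67.3 114.8]
 [ 51.2 105.2]
 [ 37.3 -73.5]] mean [-15.   20.7]
hole [  5.7 -20.9]
hole [12.5 58.8]
notch [ 59.  -38.8]
notch [58.8 37.4]
179.0 85.5
118.9 -4.6
179.3 -94.4
119.2 175.2
[  0.6774329  -16.40084042]
cap [-116.3  176. ]
knob [-116.6 -165.6]
```

```bash
python3 -c "
from m import *
print(env.observe()['joints'],toW(-14,142))"
```

```text
[ 4.96710620e-01 -4.97965831e-02 -3.89797407e-03  2.28236491e-04
 -1.61599282e+00 -1.85791150e+00] [513.61987988 232.26141729]
```

```bash
python3 -m jog '[[[0.5,5,0,0,0,-0.18,5],[1,10,0,0,0,-0.36,5],[1.5,15.8,0,0,0,-0.54,5],[1.5,15.8,2,0,0,-0.72,5],[1.5,15.8,4,0,0,-0.9,5],[1.5,15.8,7,0,0,-1.08,5],[1.5,15.8,11,0,0,-1.26,5],[1.5,15.8,11,0,0,-1.44,5],[1.5,15.8,11,0,0,-1.57,5],[1.5,15.8,11,0,0,-1.57,5]]]'; python3 - <<'E'
from m import *
s=env.observe();m=R.from_quat(s["eef_rot"]).as_matrix();print(s["ee_pos"],toC(s["ee_pos"]),"toolx in chassis",m[:2,0]@ex,m[:2,0]@ey,m[:,2].round(3))
E
```

```text
time: 3.58
ee_pos: [513.3, 231.8, 122.3]
eef_rot: [0.777, -0.63, 0.0, -0.001]
wrist_force: [0.7, 0.3, 0.4]
width: 0.588
grip_force: 0.0
[513.27402691 231.82294164 122.30817717] [-14.42883576 141.64226397] toolx in chassis -0.00011594055830888787 -0.9999996067111037 [ 0.001  0.001 -1.   ]
```

```bash
python3 -m jog '[[[0,0,5,0,0,0,5],[0,0,8,0,0,0,5],[0,0,9.2,0,0,0,5],[0,0,9.6,0,0,0,5],[0,0,9.6,0,0,0,5]]]'; python3 - <<'E'
from m import *
p,d,c,s=grab("w2",0);print(s["ee_pos"],s["wrist_force"])
E
```

```text
time: 4.2
ee_pos: [513.7, 233.1, 26.6]
eef_rot: [0.777, -0.629, 0.0, -0.001]
wrist_force: [1.0, -0.3, 0.1]
width: 0.587
grip_force: 0.0
[513.73960085 233.0998157   26.64914568] [ 1.03180491 -0.25573243  0.09191179]
```

View pics/w2.png

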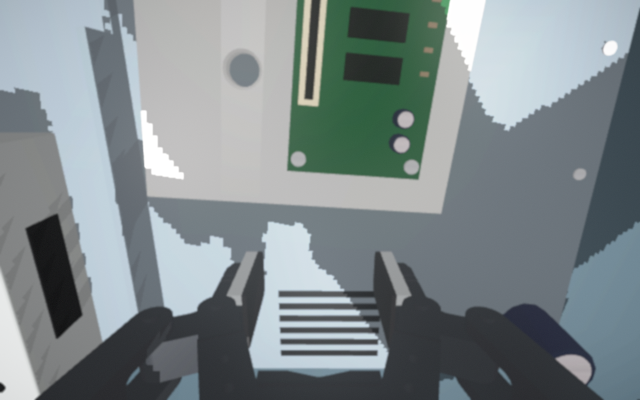

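The fingers are down at columns 240-400, and the plate's left edge runs from (150,198) to (440,213) with a clear gap. I'll centre slightly and push toward -y (tool +x).

```bash
python3 -m jog '[[[0.8,-0.5,0,0,0,0,5],[1.5,-0.5,0,0,0,0,5],[1.9,-0.5,0,0,0,0,5],[2.3,-0.5,0,0,0,0,5],[2.7,-0.5,0,0,0,0,5],[3.0,-0.5,0,0,0,0,5],[3.3,-0.5,0,0,0,0,5],[3.6,-0.5,0,0,0,0,5],[3.9,-0.5,0,0,0,0,5],[3.9,-0.5,0,0,0,0,5]]]'; python3 - <<'E'
from m import *
p,d,c,s=grab("w3",0);print(s["ee_pos"],toC(s["ee_pos"]),s["wrist_force"])
hsv=cv2.cvtColor(p,cv2.COLOR_BGR2HSV)
m=((hsv[...,1]<14)&(hsv[...,2]>110)).astype(np.uint8)
for u in range(190,440,25):
    v=np.where(m[:,u]>0)[0]; v=v[v<260]
    if len(v): print(u,v.max(),toC(onz(c,(u,v.max()),36)).round(1),end='; ')
E
```

```text
time: 5.5
ee_pos: [526.3, 195.2, 25.4]
eef_rot: [0.777, -0.629, 0.0, 0.0]
wrist_force: [-0.9, 1.9, 1.5]
width: 0.587
grip_force: 1.2
[526.32118792 195.22176949  25.42162606] [ -9.20938636 103.13730894] [-0.91605013  1.93387272  1.49519393]
190 252 [44.2 91.3]; 215 252 [33.6 91.3]; 240 253 [23.  91.7]; 265 252 [12.4 91.3]; 290 253 [ 1.8 91.7]; 315 253 [-8.8 91.7]; 340 253 [-19.4  91.6]; 365 253 [-30.   91.6]; 390 259 [-40.7  94.4]; 415 253 [-51.1  91.6];
```

View pics/w3.png

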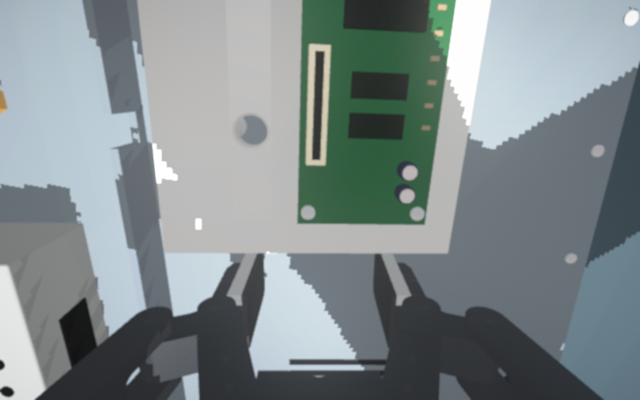

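The plate is square now: the left edge is level at row 253 and the hole is at (250,130), with the pin tip showing at its left side. The wall notch is near (138,126). Next I'll check y against the notch.

```bash
python3 - <<'E'
from m import *
f=np.load("w3.npz");p=f["p"];c=(f["K"],f["R"],f["t"])
print("hole",toC(onz(c,(250.5,130),38.5)),"pin proj",proj(c,[*toW(24,40),31]),"notch proj top/bottom",proj(c,[*toW(61.5,40),46]),proj(c,[*toW(61.5,40),36]))
a=cv2.resize(p[85:275,95:300],None,fx=2.8,fy=2.8,interpolation=cv2.INTER_CUBIC);cv2.imwrite("pics/w3c.png",a)
E
```

```text
hole [15.09065575 40.05311341] pin proj [231.37723665 127.69528807] notch proj top/bottom [113.9805004  131.94089219] [128.98862993 128.86836006]
```

View pics/w3c.png

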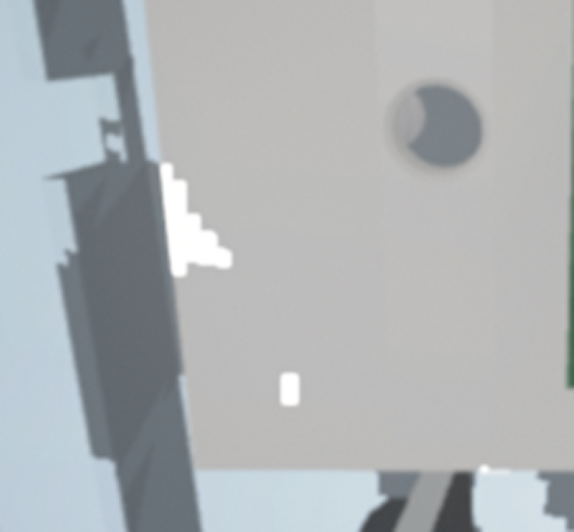

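```bash
python3 -m jog '[[[-1.5,0,0,0,0,0,5],[-1.8,0,-4,0,0,0,5],[-1.8,0,-9,0,0,0.18,5],[0,4,-9,0,0,0.36,5],[2,8.8,-9,0,0,0.54,5],[5,8.8,-9,0,0,0.72,5],[8,8.8,-9,0,0,0.9,5],[10.3,8.8,-9,0,0,1.08,5],[10.3,8.8,-9,0,0,1.26,5],[10.3,8.8,-9,0,0,1.42,5]]]';python3 -m jog '[[[0,0,0,0,0,0.08,5],[0,0,0,0,0,0.15,5],[0,0,0,0,0,0.15,5]]]'; python3 - <<'E'
from m import *
p,d,c,s=grab("w4",0);m=R.from_quat(s["eef_rot"]).as_matrix();print(s["ee_pos"],toC(s["ee_pos"]),"tool x in chassis",m[:2,0]@ex,m[:2,0]@ey)
q,o=plate(p,c);print(q,o.round(1))
E
```

```text
time: 6.8
ee_pos: [461.4, 76.3, 115.0]
eef_rot: [-0.176, 0.984, -0.0, -0.0]
wrist_force: [0.1, 0.1, -0.8]
width: 0.585
grip_force: 0.0
time: 7.18
ee_pos: [461.4, 76.7, 115.0]
eef_rot: [-0.106, 0.994, -0.0, -0.0]
wrist_force: [-0.2, -0.0, -0.1]
width: 0.587
grip_force: 0.0
[461.36880372  76.69307188 115.02543468] [-97.20699145   0.54936681] tool x in chassis -0.9999919189756429 -0.003943556553891938
[[197. 240.]
 [442. 246.]
 [440. 302.]
 [200. 302.]] [[-73.4 -85.9]
 [-69.5  90. ]
 [-22.7  93.7]
 [-22.  -88.9]]
```

```bash
python3 -m jog '[[[0,0,5,0,0,0,5],[0,0,8,0,0,0,5],[0,0,8.9,0,0,0,5],[-0.6,0,8.9,0,0,0,5],[-1.2,0,8.9,0,0,0,5],[-1.5,0,8.9,0,0,0,5],[-1.8,0,8.9,0,0,0,5],[-2.1,0,8.9,0,0,0,5],[-2.3,0,8.9,0,0,0,5],[-2.3,0,8.9,0,0,0,5]]]'; python3 - <<'E'
from m import *
p,d,c,s=grab("w5",0);print(toC(s["ee_pos"]),s["wrist_force"])
W=cloud(c,d)
for x,y in [(-53,-60),(-53,0),(-53,60),(24,-60),(24,0),(24,60),(50,0)]:
    u,v=proj(c,[*toW(x,y),34]).astype(int)
    if 0<=u<640 and 0<=v<400: print((x,y),(u,v),W[v,u].round(1),end='; ')
E
```

```text
time: 8.48
ee_pos: [483.5, 80.7, 26.6]
eef_rot: [-0.105, 0.994, -0.001, -0.001]
wrist_force: [-4.5, -2.3, 3.6]
width: 0.589
grip_force: 3.1
[-7.4687492e+01 -5.5292734e-02] [-4.5437104  -2.31490444  3.55388005]
(-53, -60) (np.int64(187), np.int64(317)) [483.9  37.8  74.5]; (-53, 0) (np.int64(317), np.int64(317)) [504.6  85.1  33.7]; (-53, 60) (np.int64(446), np.int64(318)) [467.1 120.4  73.8];
```

View pics/w5.png

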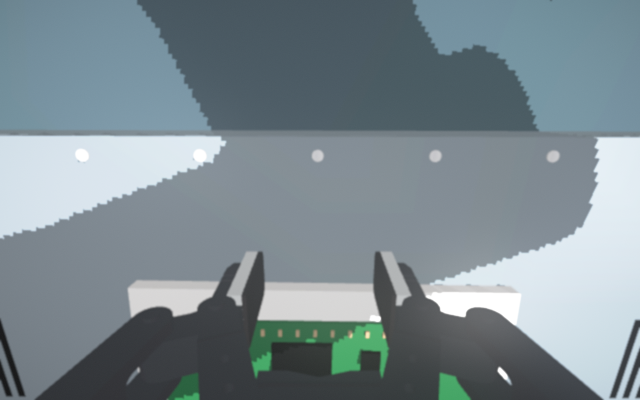

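The fingers are on the plate's front edge, which runs from (130,285) to (519,290), level in the picture, with a light contact force.

```bash
cat > st.py <<'E'
from m import *
def stat():
    s=env.observe(); print("tcp",toC(s["ee_pos"]).round(1),s["ee_pos"][2].round(1),"F",np.array(s["wrist_force"]).round(1),"t",s["time"])
    c=cam("wrist");p,d=env.snapshot("wrist")
    hsv=cv2.cvtColor(p,cv2.COLOR_BGR2HSV); m=((hsv[...,1]<14)&(hsv[...,2]>110))
    u=np.where(m[296])[0]; u=u[(u>60)&(u<600)]
    if len(u): print("front edge ends y",toC(onz(c,(u.min(),296),32)).round(1),toC(onz(c,(u.max(),296),32)).round(1))
    c=cam("side");p,d=env.snapshot("side");W=cloud(c,d)
    q=W.reshape(-1,3);xy=(q[:,:2]-C);X=xy@ex;Y=xy@ey
    b=(hsv2:=cv2.cvtColor(p,cv2.COLOR_BGR2HSV))[...,1].ravel()<14
    for x in(-52,15,25,35,45,52):
        k=(abs(X-x)<4)&(abs(Y)<80)&b&(q[:,2]>28)&(q[:,2]<50); print(x,k.sum(),np.median(q[k,2]).round(1) if k.sum() else None,end='; ')
    print()
    k=b&(q[:,2]>29)&(q[:,2]<50)&(abs(X)<90)&(abs(Y)<130)
    print("plate extents X",np.percentile(X[k],[1,99]).round(1),"Y",np.percentile(Y[k],[1,99]).round(1))
E
python3 -c "
from st import *
stat()"; python3 -m jog '[[[-0.1,0,0,0,0,0,5],[-0.2,0,0,0,0,0,5],[-0.3,0,0,0,0,0,5],[-0.3,0,0,0,0,0,5]]]';python3 -c "
from st import *
stat()"
```

```text
tcp [-74.7  -0.1] 26.6 F [-4.9 -1.9  5. ] t 8.525
front edge ends y [-63.  -87.1] [-63.6  93.1]
-52 101 34.2; 15 196 39.2; 25 196 40.0; 35 203 40.5; 45 202 41.1; 52 191 41.9; 
plate extents X [-63.3  55.1] Y [-88.3  91.2]
time: 9.12
ee_pos: [487.3, 82.0, 26.6]
eef_rot: [-0.105, 0.994, -0.0, 0.0]
wrist_force: [-1.0, -1.6, 2.0]
width: 0.581
grip_force: 1.1
tcp [-70.7   0.4] 26.6 F [-1.  -1.6  2. ] t 9.125
front edge ends y [-59.  -87.2] [-59.6  93.1]
-52 190 33.3; 15 199 35.5; 25 198 35.7; 35 202 36.4; 45 202 36.7; 52 200 37.1; 
plate extents X [-59.1  60. ] Y [-89.1  90.8]
```

```bash
python3 -m jog '[[[1,0,0,0,0,0,5],[1.5,0,-3,0,0,0,5],[1.5,0,-8,0,0,0,5],[1.5,0,-8,0,0,0,5]]]'; cat > lv.py <<'E'
from m import *
def lev():
    for n in("side","scene"):
        c=cam(n);p,d=env.snapshot(n);q=cloud(c,d).reshape(-1,3);xy=q[:,:2]-C;X=xy@ex;Y=xy@ey
        b=cv2.cvtColor(p,cv2.COLOR_BGR2HSV)[...,1].ravel()<14
        k=b&(q[:,2]>28)&(q[:,2]<46)&(X>14)&(X<54)&(abs(Y)<84)&((abs(abs(Y)-40)>9)|(abs(X-24)>9))
        A=np.c_[X[k]-24,Y[k],np.ones(k.sum())];z=q[k,2]
        for _ in range(3): s=np.linalg.lstsq(A,z,rcond=None)[0];g=abs(A@s-z)<1.5;A,z=A[g],z[g]
        kf=(abs(Y)<150)&(abs(Y)>105)&(abs(X)<40)&(q[:,2]<30)&(q[:,2]>15)
        print(n,len(z),"slopes deg",np.degrees(s[:2]).round(2),"z at pins",s[2].round(2),"floor",np.median(q[kf,2]).round(2))
        k=b&(q[:,2]>29)&(q[:,2]<46)&(abs(X)<90)&(abs(Y)<130);print("  ext X",np.percentile(X[k],[.5,99.5]).round(1),"Y",np.percentile(Y[k],[.5,99.5]).round(1))
E
python3 - <<'E'
from lv import *
lev();s=env.observe();print(toC(s["ee_pos"]).round(1),s["ee_pos"][2])
c=cam("wrist");p,d=env.snapshot("wrist");q,o=plate(p,c,False);print(q.tolist(),o.round(1).tolist())
E
```

```text
time: 9.72
ee_pos: [473.9, 79.9, 110.7]
eef_rot: [-0.106, 0.994, 0.001, 0.004]
wrist_force: [0.1, -0.3, -0.4]
width: 0.585
grip_force: 0.0
side 757 slopes deg [ 0.55 -0.17] z at pins 33.29 floor 25.27
  ext X [-58.4  61.1] Y [-91.4  90.7]
scene 356 slopes deg [ 0.17 -0.13] z at pins 31.39 floor 23.41
  ext X [-59.3  63.4] Y [-90.5  89.9]
[-86.4   1. ] 106.29095085811024
[[190.0, 245.0], [449.0, 253.0], [441.0, 305.0], [196.0, 306.0]] [[-62.8, -87.1], [-57.2, 92.6], [-14.9, 91.8], [-13.7, -88.2]]
```

The plate now lies flat: its top is 8.0 mm above the floor in both views, with no tilt. I'll lift clear, recheck and hand in.

```bash
python3 -m jog '[[[1,0,-5,0,0,0,5],[2,0,-10,0,0,0,5],[2,0,-10,0,0,0,5],[2,0,-10,0,0,0,5],[2,0,-10,0,0,0,5]]]'; python3 - <<'E'
from lv import *
lev()
a=np.load("side0.npz")["p"];b,_=env.snapshot("side")
ch=(cv2.absdiff(a,b).max(2)>60).astype(np.uint8)
for n,(u,v) in dict(cap=(349,308),knob=(339,195),spa=(236,232),spb=(233,253),dish=(322,167),hs=(270,167),spool=(296,382),sd=(383,240)).items(): print(n,ch[v-8:v+8,u-8:u+8].mean().round(2),end=' ')
E
```

```text
time: 10.5
ee_pos: [452.1, 74.5, 204.3]
eef_rot: [-0.105, 0.994, -0.0, -0.002]
wrist_force: [0.5, -0.5, -0.0]
width: 0.587
grip_force: 0.0
side 725 slopes deg [ 0.02 -0.17] z at pins 33.44 floor 25.19
  ext X [-58.3  61. ] Y [-91.3  91. ]
scene 366 slopes deg [ 0.41 -0.14] z at pins 31.38 floor 23.39
  ext X [-59.5  63.9] Y [-91.1  90.7]
cap 0.0 knob 0.44 spa 0.0 spb 0.0 dish 0.05 hs 0.0 spool 0.0 sd 0.27
```

```bash
python3 -c "
from bench import env
print(env.job_done())"
```

```text
the job is handed in; nothing more can be done
None
```

I pushed the carrier plate over both pins; depth from two cameras showed it flat on the chassis floor. The fingertips touched only its edges, the arm was clear, and I handed the job in at about 11 s. Pixels around the knob and screwdriver changed between pictures, probably from arm shadow as no low move went near them, but I didn't confirm that.

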